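# Build up the pedestal and hold its cap for fluxing

## Task

Build up the stainless pedestal for welding: set the larger closed box squarely on the middle of the fixed foot and let it go, then set the smaller closed box squarely on the middle of the larger one and let it go. Last, lift the cap by its stub over the spark guard and finish still holding it about a centimetre above the small box, level, edges lined up and touching nothing below, so that I can brush flux into the joint; the program ends while the gripper holds it there. Do not bump the spark guard, and leave the timber, ring, pot and grinder where they are.

Things in the scene. Friction and masses are not known exactly. Their poses are not given: they have to be found in the camera images.
- foot: The pedestal's foot, fixed to the bench: stainless base plate 150 x 120 x 8 mm with four dark bolt holes, and welded on its middle a closed box 96 (x) x 68 (y) x 40 mm high. Origin: centre of the underside, on the bench; z up; x along the longer sides.
- foot_top (a point): Centre of the flat top of the foot's box, 48 mm above the bench; axes as foot.
- big_box: Loose closed stainless box, the larger one: 80 (x) x 54 (y) x 45 mm high, 0.3 to 0.55 kg, edges rounded 2 mm. Origin: centre of its underside; z up; x along the longer sides. At the start it stands on the bench on the robot's right side of the guard; the three loose parts take their three places there in any order.
- big_box_top (a point): Centre of the big box's top face, 45 mm above its origin.
- small_box: Loose closed stainless box, the smaller one: 64 (x) x 42 (y) x 45 mm high, 0.2 to 0.4 kg, edges rounded 2 mm. Origin: centre of its underside; z up; x along the longer sides. Starts on the bench beside the other two parts.
- small_box_top (a point): Centre of the small box's top face, 45 mm above its origin; axes as small_box.
- cap: Loose stainless cap, 0.18 kg: a flat plate 64 (x) x 42 (y) x 6 mm, of the same outline as the small box, with an upright square-tube stub 24 x 24 mm and 50 mm tall on its middle (sides parallel to the plate's), overall 56 mm high. Origin: centre of the plate's underside; z up; x along the longer sides. The stub is the grip. Starts standing on its plate, stub up.
- guard: Low spark guard, fixed to the bench between the loose parts (robot's right, -y) and the foot (robot's left, +y): an upright sheet 304 mm long (x), 8 mm thick at its top rail, 111 mm high, on two feet 44 mm wide. Origin: centre of its lower edge, on the bench.
- timber: Bystander: timber block 45 x 200 (y) x 45 mm high, lying beyond the foot. Origin: centre of the underside.
- flange: Bystander: flat copper-coloured ring, 76 mm outside, 34 mm hole, 8 mm thick, lying on the bench on the right, near the robot. Origin: centre of the underside.
- pot: Bystander: open round steel pot without handles, 90 mm across, 80 mm high, far right. Origin: centre of the underside.
- grinder: Bystander: angle grinder, about 215 mm long (x), 70 mm high, lying on the left beyond the foot, its red disc (100 mm across) up. Origin: under its middle.
There are look-alikes about, which are no part of the job. What is shaped like the cap but green or purple is not meant.

How it is judged:
By the outcome, as a careful person would: the job done as asked, in the order asked, and still so for the second after the job is handed in, while the arm keeps its last pose, push and grip.
It also fails if it takes over 69 s, if anything falls off the work surface, if the arm or the gripper's body presses on something with over 40 N, if the wrist force passes 120 N, or if a joint passes its speed limit or range.

## Robot

A 7-joint arm with a two-finger parallel gripper is mounted at the origin on the work surface. World frame = base frame: x ahead of the robot, y to its left, z up, the work surface at z = 0. Lengths are in m, angles in rad, forces in N, time in s.
With the tool pointing down it reaches from about 0.4 to 0.85 m from the base axis. Payload 10.4 kg.
Tool frame: the origin (TCP) lies between the finger pads; the fingertips stand manip.tcp_to_tips ahead of it and the grasp point (between the pads) lies 2 mm behind it (manip.tcp_to_tips is the distance from the TCP to the fingertips, in m); y points along the fingers, z is the direction in which the jaws open and shut, and the axes are right-handed (so a half turn about y gives the same grasp; the last joint's range is limited). The gripper opens to 85 mm and grips with 20 to 120 N. Pads are 22 mm wide; open, the fingers measure 114 mm over their backs; the gripper's body (76 mm by 85 mm) begins 54 mm behind the grasp point. The pads swing forward as they close: fully open they stand 13 mm farther back than shut.
Start: joints at [1.175, 0.332, -0.065, 1.46, 0.022, 1.35, -0.088], TCP at [0.228, -0.582, 0.225] pointing down, gripper open.
Joint ranges: [-2.6, 2.6], [-0.5, 2.12], [-1.47, 1.34], [0.16, 2.42], [-1.27, 4.41], [0.06, 2.06], [-2.6, 2.6]. Speed limits (rad/s): [2.22, 2.22, 2.79, 2.79, 3.14, 3.14, 3.14].

## Interface

Orientations are given as a unit quaternion [x, y, z, w].
In Python, from workcell import manip gives the robot as it stands. The module is installed in compiled form; this text tells all that it offers.
- The arm moves only by the tool move_arm, never from a script. Its argument "increments" is a list of rows, each an object with "offset": the shift along the tool's x, y, z in m, a list of three; "yaw": the turn about the tool's y in degrees; "jaw": the closure in counts, from 0 (fully open) to 255 (shut). In form: [{"offset": [tx, ty, tz], "yaw": yaw, "jaw": jaw}, ...]. A call has 1 to 10 rows; each row is the pose to reach, as a shift and turn from the pose measured when the call began, along the tool's axes at that moment; what a row does not reach only later rows make up. A row lasts 1/12 s, in which the tool goes at most 41.7 mm and 7.16 degrees, less where a joint would pass 70% of its speed; a pose out of reach is approached as far as the arm can. A call with a gripper value outside its range is refused whole. The fingers move at their own pace and stop on an object; "squeeze" is the grip in N (left out, the last holds). Time passes only in rows, so rows that repeat a pose let the fingers close. It gives the time, the measured TCP pose, the force and the opening at its end, in the units of the state.
- manip.get_obs(): the state, without advancing time (a new reading comes with each control period).
- manip.camera(name): name is "scene" or "top" or "wrist"; returns a dict with "pixels" (400x640x3 uint8, red, green, blue), "depth" (400x640 float32, m along the optical axis (not along the pixel's ray), 0 where there is no reading), "intrinsics" (3x3 intrinsics, pixels), "R" (3x3) and "t" (3): a world point X has camera coordinates R X + t; the wrist camera has in their place "mount" (4x4, takes a point from camera to tool coordinates, whose origin is the TCP and whose axes are the tool frame's). Camera axes: x right, y down, z forward; pixel columns grow to the right and rows downward; lengths in m; the calibration is good to about 2 mm. A picture is of the moment at which its call begins: read the wrist's pose just before it.
- manip.hand_in(): hands the job in, once; it reports no verdict.
Trained networks look in a picture, given as the dict that the camera call returned (one of the last four; its "shot" number tells which), for a name from the list of things; names that differ only in an ending like _2 or _b are one class to them, and where a whole thing is asked for, a point or a joint stands for the part that bears it (a point fixed in the world has none). Each returns a list of dicts, best first, with "confidence" (0 to 1); they miss things now and then, are a little off and sometimes report something else, mostly with a low value. They report only what shows in the picture. A call takes as long as a camera call. They do not tell look-alikes from the thing itself.
- manip.recognise(picture, query): "bbox" ([left, top, right, bottom] in pixels, round what is visible of it).
- manip.spot_point(picture, query): "centre" ([column, row] in pixels: a listed point, or the origin of a listed thing).
The state is a dict: "clock": time; "joint_pos": joint angles; "joint_velocities": joint speeds; "tau": joint torques, N m; "position": TCP position; "ee_rot": TCP orientation; "ft_force": force on the tool from outside, world axes, zero at the start; "torque": the same for the moment, N m; "grip_width": opening from 0.0 (shut) to 1.0 (fully open).
Only numpy, scipy, OpenCV 4.12 (cv2) and the standard library are available. Lean on these libraries where they do the work, as an engineer would, in place of code of your own. Each camera call takes 0.05 s, during which the arm holds its last target. There are 200 camera calls.

## Working session

There is one attempt and no reset: what is moved stays moved. The work goes in short steps, Python scripts to look and compute and a tool call to move; the robot and the scene stay as the last step left them, time stands still between calls to the robot, and variables do not carry over. Pictures are saved under pics/ and viewed, about 8 in all and at most 12, crops included, and the job is handed in when it is done.

Besides the shell and the picture viewer there is one more tool, called after ">>>" as name(argument=value, ...) on one line, values as JSON. move_arm: Moves the arm, as the interface text tells. Its arguments: {"type":"object","properties":{"increments":{"type":"array","items":{"type":"object","properties":{"offset":{"type":"array","items":{"type":"number"}},"yaw":{"type":"number"},"jaw":{"type":"number"}}}},"squeeze":{"type":"number"}},"required":["increments"]}

```bash
mkdir -p pics; cat > h.py <<'E'
import numpy as np, cv2
from scipy.spatial.transform import Rotation as Ro
from workcell import manip
def cam(n,save=None):
    o=manip.get_obs(); c=manip.camera(n)
    if n=="wrist":
        T=np.eye(4);T[:3,:3]=Ro.from_quat(o["ee_rot"]).as_matrix();T[:3,3]=o["position"]
        W=T@np.array(c["mount"])
    else:
        W=np.eye(4);W[:3,:3]=np.array(c["R"]).T;W[:3,3]=-W[:3,:3]@np.array(c["t"])
    c["W"]=W
    if save: cv2.imwrite(f"pics/{save}.png",c["pixels"][:,:,::-1])
    return c
def cloud(c):
    K=np.array(c["intrinsics"]);d=c["depth"];v,u=np.mgrid[:d.shape[0],:d.shape[1]]
    P=np.stack([(u-K[0,2])/K[0,0]*d,(v-K[1,2])/K[1,1]*d,d],-1)
    P=P@c["W"][:3,:3].T+c["W"][:3,3]; P[d==0]=np.nan
    return P
def onplane(c,u,v,z):
    K=np.array(c["intrinsics"]);r=c["W"][:3,:3]@np.array([(u-K[0,2])/K[0,0],(v-K[1,2])/K[1,1],1]);o=c["W"][:3,3]
    return o+r*(z-o[2])/r[2]
def state():
    o=manip.get_obs();R=Ro.from_quat(o["ee_rot"]).as_matrix()
    print("t",round(o["clock"],2),"p",np.round(o["position"],4),"F",np.round(o["ft_force"],1),"w",round(o["grip_width"],3))
    print("toolR\n",np.round(R,4)); return o,R
E
python3 - <<'E'
from h import *
state();print("tips",manip.tcp_to_tips)
for n in ["top","scene"]:
    c=cam(n,n+"0");P=cloud(c)
    print(n,"cam at",np.round(c["W"][:3,3],3))
    for q,z in [("foot_top",.048),("big_box_top",.045),("small_box_top",.045),("cap",0.0),("guard",0),("timber",0),("flange",0),("pot",0),("grinder",0)]:
        for r in manip.spot_point(c,q)[:3]:
            u,v=r["centre"];ui,vi=int(np.clip(u,0,639)),int(np.clip(v,0,399))
            print(q,np.round(r["centre"]),round(r["confidence"],2),"plane",np.round(onplane(c,u,v,z),3),"depth",np.round(P[vi,ui],3))
E
```

```text
t 0.0 p [ 0.2275 -0.5817  0.2244] F [-0.5 -0.7  1. ] w 1.002
toolR
 [[-9.313e-01 -6.000e-04  3.642e-01]
 [-3.642e-01  1.300e-03 -9.313e-01]
 [ 0.000e+00 -1.000e+00 -1.400e-03]]
tips 0.017
top cam at [0.334 0.063 1.126]
foot_top [281. 202.] 0.85 plane [0.58  0.176 0.048] depth [0.583 0.176 0.047]
big_box_top [462. 228.] 0.61 plane [ 0.531 -0.325  0.045] depth [ 0.531 -0.324  0.044]
big_box_top [279. 203.] 0.34 plane [0.577 0.182 0.045] depth [0.577 0.182 0.047]
cap [417. 156.] 0.91 plane [ 0.753 -0.218  0.   ] depth [ 0.734 -0.203  0.055]
cap [381. 151.] 0.89 plane [ 0.763 -0.108  0.   ] depth [ 0.755 -0.102  0.027]
cap [397. 193.] 0.71 plane [ 0.635 -0.157  0.   ] depth [ 0.625 -0.148  0.045]
guard [348. 211.] 0.97 plane [ 0.574 -0.014  0.   ] depth [ 0.576 -0.012 -0.001]
guard [292. 152.] 0.36 plane [0.748 0.159 0.   ] depth [0.733 0.158 0.046]
timber [290. 153.] 0.58 plane [0.744 0.163 0.   ] depth [0.73  0.161 0.044]
flange [450. 292.] 0.6 plane [ 0.359 -0.303  0.   ] depth [ 0.361 -0.302  0.003]
flange [348. 211.] 0.39 plane [ 0.573 -0.014  0.   ] depth [ 0.574 -0.012 -0.004]
pot
[... 602 characters left out ...]
]
cap [230. 263.] 0.75 plane [ 0.768 -0.101  0.   ] depth [ 0.781 -0.094  0.025]
cap [265. 291.] 0.68 plane [0.829 0.005 0.   ] depth [0.836 0.006 0.013]
cap [223. 221.] 0.58 plane [ 0.644 -0.161  0.   ] depth [ 0.65  -0.157  0.009]
guard [278. 211.] 0.81 plane [ 0.58 -0.02  0.  ] depth [ 0.582 -0.021  0.004]
timber [338. 272.] 0.95 plane [0.747 0.17  0.   ] depth [0.768 0.17  0.037]
flange [211. 146.] 0.82 plane [ 0.349 -0.304  0.   ] depth [ 0.344 -0.309 -0.002]
flange [350. 218.] 0.58 plane [0.573 0.181 0.   ] depth [0.612 0.179 0.048]
pot [145. 223.] 0.76 plane [ 0.686 -0.367 -0.   ] depth [ 0.711 -0.343  0.039]
grinder [461. 213.] 0.73 plane [0.499 0.488 0.   ] depth [0.562 0.46  0.069]
```

View pics/top0.png

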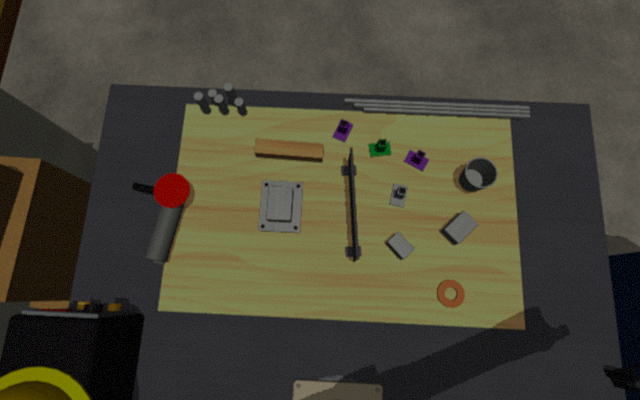

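View pics/scene0.png

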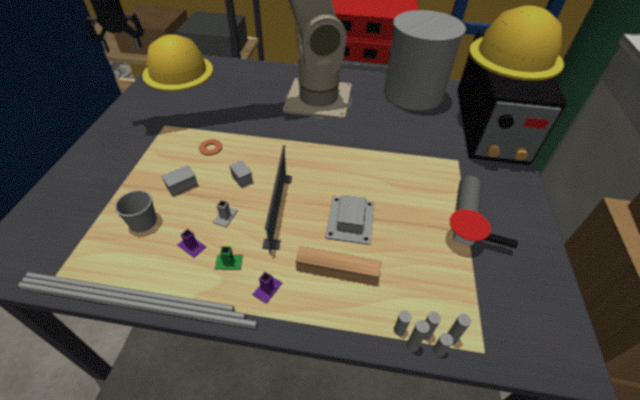

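The top view shows the foot at (281,205), the guard at (351,205), the big box at (460,228), the small box at (400,245) and the steel cap at (399,195). The green and purple caps at (380,148), (417,160) and (343,130) are decoys. Next I'll fit rectangles to the top faces from depth.

```bash
cat >> h.py <<'E'
def rect(P,cx,cy,r,z0,z1):
    m=(np.hypot(P[...,0]-cx,P[...,1]-cy)<r)&(P[...,2]>z0)&(P[...,2]<z1)
    q=(P[m][:,:2]*1000).astype(np.float32)
    if len(q)<10: return print("few",len(q))
    (x,y),(w,h),a=cv2.minAreaRect(q)
    if w<h: a+=90;w,h=h,w
    a=(a+90)%180-90
    print("rect c",round(x,1),round(y,1),"size",round(w,1),round(h,1),"long-axis deg",round(a,1),"n",len(q),"zmed",round(np.median(P[m][:,2])*1000,1))
    return x,y,a
E
python3 - <<'E'
from h import *
for n in ["top","scene"]:
    c=cam(n);P=cloud(c);print(n)
    for nm,x,y,r,a,b in [("big",.54,-.322,.07,.038,.06),("small",.488,-.157,.06,.038,.06),("captop",.63,-.155,.06,.045,.07),("capplate",.63,-.155,.06,.0035,.012),("foot",.58,.18,.09,.041,.06),("guard",.58,-.015,.18,.09,.14)]:
        print(nm,end=" ");rect(P,x,y,r,a,b)
E
```

```text
top
big rect c 534.3 -324.3 size 82.1 54.6 long-axis deg -45.3 n 584 zmed 44.9
small rect c 475.5 -158.5 size 64.5 43.9 long-axis deg 45.7 n 376 zmed 45.0
captop rect c 626.3 -159.3 size 25.0 24.5 long-axis deg -18.5 n 80 zmed 55.5
capplate rect c 625.7 -160.2 size 105.7 101.8 long-axis deg 0.4 n 233 zmed 5.2
foot rect c 577.6 181.2 size 97.9 69.5 long-axis deg 0.3 n 828 zmed 47.3
guard rect c 575.9 -22.5 size 300.6 8.4 long-axis deg 4.7 n 346 zmed 110.4
scene
big rect c 538.4 -324.7 size 80.8 58.3 long-axis deg -44.4 n 421 zmed 45.8
small rect c 479.6 -158.8 size 67.1 42.3 long-axis deg 43.2 n 246 zmed 45.8
captop rect c 630.0 -159.7 size 24.6 24.5 long-axis deg 79.0 n 95 zmed 56.1
capplate rect c 629.3 -156.1 size 114.7 106.1 long-axis deg 61.0 n 272 zmed 6.3
foot rect c 580.0 180.7 size 99.2 69.3 long-axis deg -0.1 n 743 zmed 48.8
guard rect c 579.3 -22.7 size 304.1 8.7 long-axis deg 4.7 n 339 zmed 111.4
```

```bash
cat >> h.py <<'E'
def goto(x,y,z,jaw):
    "world mm target and jaw-axis (tool z) world angle deg -> offset, yaw"
    o,R=state(); d=R.T@(np.array([x,y,z])/1000-o["position"])
    a=np.degrees(np.arctan2(R[1,2],R[0,2])); w=(jaw-a+90)%180-90
    print("j7",np.round(o["joint_pos"][6],2),"jaw now",round(a,2),"offset",np.round(d,4),"yaw",round(-w,2),"(alt",round(-w+180*np.sign(w),1),")")
E
```

>>> move_arm(increments=[{"offset": [-0.381, 0, -0.127], "yaw": 66.4, "jaw": 0}, {"offset": [-0.381, 0, -0.127], "yaw": 66.4, "jaw": 0}, {"offset": [-0.381, 0, -0.127], "yaw": 66.4, "jaw": 0}, {"offset": [-0.381, 0, -0.127], "yaw": 66.4, "jaw": 0}, {"offset": [-0.381, 0, -0.127], "yaw": 66.4, "jaw": 0}, {"offset": [-0.381, 0, -0.127], "yaw": 66.4, "jaw": 0}, {"offset": [-0.381, 0, -0.127], "yaw": 66.4, "jaw": 0}, {"offset": [-0.381, 0, -0.127], "yaw": 66.4, "jaw": 0}, {"offset": [-0.381, 0, -0.127], "yaw": 66.4, "jaw": 0}, {"offset": [-0.381, 0, -0.127], "yaw": 66.4, "jaw": 0}])

```text
clock: 1.93
position: [0.5313, -0.329, 0.2255]
ee_rot: [-0.273, -0.652, 0.652, 0.273]
ft_force: [0.8, -1.4, -0.7]
grip_width: 1.0
```

```bash
python3 - <<'E'
from h import *
goto(536,-324.5,60,-135)
c=cam("wrist","w1");P=cloud(c);print(np.round(c["W"],3))
rect(P,.536,-.3245,.07,.038,.06)
rect(P,.478,-.1585,.07,.038,.06)
E
```

```text
t 1.93 p [ 0.5313 -0.329   0.2255] F [ 0.8 -1.4 -0.7] w 1.0
toolR
 [[-7.017e-01  2.000e-04 -7.125e-01]
 [ 7.125e-01 -6.000e-04 -7.017e-01]
 [-6.000e-04 -1.000e+00  2.000e-04]]
j7 -1.92 jaw now -135.44 offset [ 0.      0.1655 -0.0065] yaw -0.44 (alt 179.6 )
[[-0.712 -0.669 -0.215  0.587]
 [-0.703  0.677  0.219 -0.385]
 [-0.001  0.306 -0.952  0.375]
 [ 0.     0.     0.     1.   ]]
rect c 536.7 -323.4 size 81.4 55.1 long-axis deg -45.4 n 3697 zmed 45.4
rect c 477.5 -157.4 size 65.4 43.6 long-axis deg 43.7 n 1645 zmed 45.4
```

>>> move_arm(increments=[{"offset": [0, 0.0, -0.008], "yaw": 0, "jaw": 0}, {"offset": [0, 0.04, -0.008], "yaw": 0, "jaw": 0}, {"offset": [0, 0.08, -0.008], "yaw": 0, "jaw": 0}, {"offset": [0, 0.12, -0.008], "yaw": 0, "jaw": 0}, {"offset": [0, 0.16, -0.008], "yaw": 0, "jaw": 0}, {"offset": [0, 0.185, -0.008], "yaw": 0, "jaw": 0}, {"offset": [0, 0.197, -0.008], "yaw": 0, "jaw": 0}, {"offset": [0, 0.197, -0.008], "yaw": 0, "jaw": 0}, {"offset": [0, 0.197, -0.008], "yaw": 0, "jaw": 0}], squeeze=70)

```text
clock: 2.73
position: [0.5452, -0.3137, 0.029]
ee_rot: [0.274, 0.654, -0.65, -0.273]
ft_force: [-0.1, 0.3, 0.2]
grip_width: 1.002
```

>>> move_arm(increments=[{"offset": [0, 0, 0], "yaw": 0, "jaw": 255}, {"offset": [0, 0, 0], "yaw": 0, "jaw": 255}, {"offset": [0, 0, 0], "yaw": 0, "jaw": 255}, {"offset": [0, 0, 0], "yaw": 0, "jaw": 255}, {"offset": [0, 0, 0], "yaw": 0, "jaw": 255}, {"offset": [0, 0, 0], "yaw": 0, "jaw": 255}, {"offset": [0, 0, 0], "yaw": 0, "jaw": 255}])

```text
clock: 3.32
position: [0.5462, -0.3215, 0.0396]
ee_rot: [-0.279, -0.65, 0.653, 0.27]
ft_force: [-31.3, -7.0, 57.7]
grip_width: 0.012
```

```bash
python3 - <<'E'
from h import *
goto(546,-314,60,-135)
c=cam("scene","s2");cv2.imwrite("pics/s2c.png",cv2.resize(c["pixels"][100:280,100:300,::-1],None,fx=3,fy=3))
P=cloud(c);rect(P,.536,-.3245,.07,.038,.06)
state()
E
```

```text
t 3.32 p [ 0.5462 -0.3215  0.0396] F [-31.3  -7.   57.7] w 0.012
toolR
 [[-0.6979  0.0102 -0.7161]
 [ 0.716  -0.0077 -0.698 ]
 [-0.0126 -0.9999 -0.002 ]]
j7 -1.97 jaw now -135.73 offset [ 0.0053 -0.0205 -0.0051] yaw -0.73 (alt 179.3 )
rect c 539.1 -323.4 size 81.2 59.7 long-axis deg -43.6 n 367 zmed 46.8
t 3.37 p [ 0.5459 -0.3219  0.0388] F [-15.4  -7.1  60.9] w 0.005
toolR
 [[-0.6974  0.01   -0.7167]
 [ 0.7166 -0.0077 -0.6974]
 [-0.0125 -0.9999 -0.0018]]
```

View pics/s2c.png

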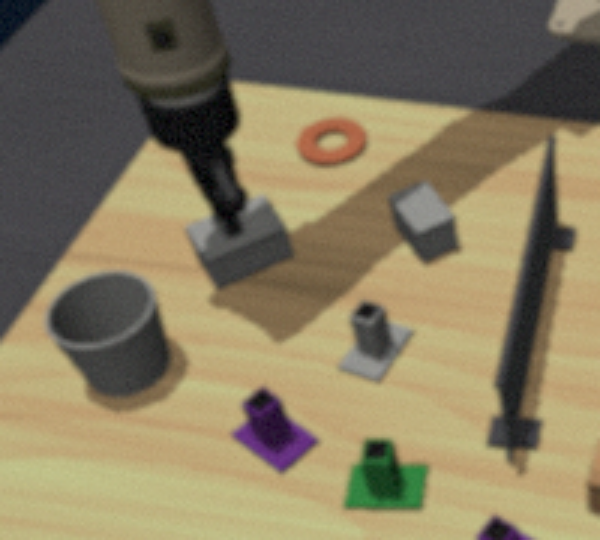

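```bash
python3 - <<'E'
from h import *
c=cam("wrist","w2");P=cloud(c)
rect(P,.536,-.3245,.07,.038,.07)
state()
E
```

```text
rect c 536.6 -324.4 size 79.9 55.6 long-axis deg -44.2 n 9484 zmed 45.5
t 3.42 p [ 0.5463 -0.3217  0.0389] F [-24.9  -5.8  53.5] w 0.002
toolR
 [[-0.6975  0.0107 -0.7165]
 [ 0.7164 -0.0074 -0.6976]
 [-0.0128 -0.9999 -0.0025]]
```

View pics/w2.png

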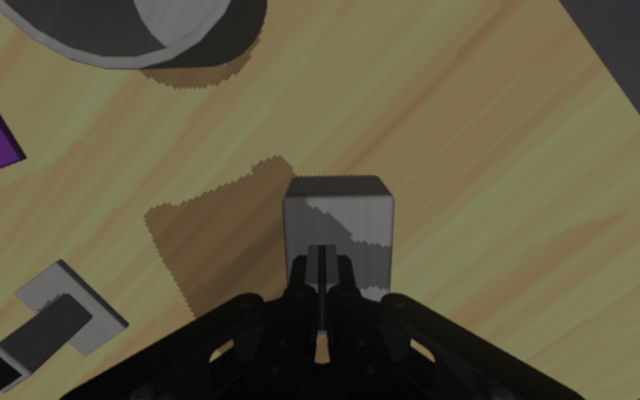

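```bash
python3 - <<'E'
from h import *
c=cam("wrist");P=cloud(c);d=c["depth"];M=np.array(c["mount"]);print(np.round(M,3),manip.tcp_to_tips)
K=np.array(c["intrinsics"])
for u,v in [(313,248),(331,248),(313,256),(331,256),(313,280),(331,300),(300,262),(345,262),(297,300),(345,300),(322,220),(322,235),(270,300)]:
    z=d[v,u];t=M@[(u-K[0,2])/K[0,0]*z,(v-K[1,2])/K[1,1]*z,z,1]
    print(u,v,"d",round(float(z),4),"tool",np.round(t[:3],4),"world",np.round(P[v,u],4))
E
```

```text
[[-0.001  0.952  0.307 -0.079]
 [ 0.001 -0.307  0.952 -0.149]
 [ 1.     0.002 -0.001 -0.   ]
 [ 0.     0.     0.     1.   ]] 0.017
313 248 d 0.1488 tool [-0.0112 -0.0147 -0.0046] world [ 0.5572 -0.3264  0.0537]
331 248 d 0.1488 tool [-0.0112 -0.0146  0.0039] world [ 0.5511 -0.3323  0.0536]
313 256 d 0.1409 tool [-0.0114 -0.0229 -0.0044] world [ 0.5571 -0.3266  0.0619]
331 256 d 0.1411 tool [-0.0113 -0.0227  0.0037] world [ 0.5513 -0.3321  0.0617]
313 280 d 0.1218 tool [-0.0116 -0.0428 -0.0038] world [ 0.5567 -0.327   0.0819]
331 300 d 0.1088 tool [-0.0122 -0.0563  0.0028] world [ 0.5522 -0.3319  0.0953]
300 262 d 0.1439 tool [-0.0073 -0.0211 -0.0104] world [ 0.5586 -0.3195  0.0601]
345 262 d 0.1455 tool [-0.0065 -0.0196  0.0103] world [ 0.5432 -0.3334  0.0585]
297 300 d 0.1089 tool [-0.0121 -0.0562 -0.009 ] world [ 0.5606 -0.3236  0.0953]
345 300 d 0.1098 tool [-0.0116 -0.0555  0.0077] world [ 0.5483 -0.3349  0.0945]
322 220 d 0.1535 tool [-0.0221 -0.0062 -0.0004] world [ 0.5619 -0.3372  0.0454]
322 235 d 0.1569 tool [-0.0137 -0.0054 -0.0003] world [ 0.556  -0.3312  0.0444]
270 300 d 0.1177 tool [-0.0067 -0.0488 -0.0198] world [ 0.5646 -0.3123  0.0878]
```

>>> move_arm(increments=[{"offset": [0, -0.03, 0], "yaw": 0, "jaw": 255}, {"offset": [0, -0.07, 0], "yaw": 0, "jaw": 0}, {"offset": [0, -0.09, 0], "yaw": 0, "jaw": 0}, {"offset": [0, -0.09, 0], "yaw": 0, "jaw": 0}, {"offset": [0, -0.09, 0], "yaw": 0, "jaw": 0}, {"offset": [0, -0.09, 0], "yaw": 0, "jaw": 0}, {"offset": [0, -0.09, 0], "yaw": 0, "jaw": 0}, {"offset": [0, -0.09, 0], "yaw": 0, "jaw": 0}])

```text
clock: 4.13
position: [0.5448, -0.3208, 0.128]
ee_rot: [-0.279, -0.651, 0.652, 0.271]
ft_force: [-0.4, 0.5, 1.0]
grip_width: 0.972
```

```bash
python3 - <<'E'
from h import *
c=cam("wrist");P=cloud(c)
a=rect(P,.536,-.3245,.07,.038,.06)
goto(536.6,-324.4,0,a[2]-90)
E
```

```text
rect c 536.4 -323.9 size 80.7 55.4 long-axis deg -44.5 n 6755 zmed 45.4
t 4.18 p [ 0.5448 -0.3208  0.128 ] F [ 0.  -0.3 -0.1] w 1.0
toolR
 [[-0.6975  0.0093 -0.7165]
 [ 0.7165 -0.0067 -0.6976]
 [-0.0113 -0.9999 -0.002 ]]
j7 -1.96 jaw now -135.77 offset [0.0046 0.1279 0.0086] yaw -1.25 (alt 178.8 )
```

>>> move_arm(increments=[{"offset": [0.0045, 0.03, 0.0086], "yaw": -1.2, "jaw": 0}, {"offset": [0.0045, 0.06, 0.0086], "yaw": -1.2, "jaw": 0}, {"offset": [0.0045, 0.09, 0.0086], "yaw": -1.2, "jaw": 0}, {"offset": [0.0045, 0.115, 0.0086], "yaw": -1.2, "jaw": 0}, {"offset": [0.0045, 0.128, 0.0086], "yaw": -1.2, "jaw": 0}, {"offset": [0.0045, 0.128, 0.0086], "yaw": -1.2, "jaw": 0}, {"offset": [0.0045, 0.128, 0.0086], "yaw": -1.2, "jaw": 0}, {"offset": [0.0045, 0.128, 0.0086], "yaw": -1.2, "jaw": 0}])

```text
clock: 4.85
position: [0.5378, -0.325, 0.0016]
ee_rot: [-0.273, -0.653, 0.655, 0.263]
ft_force: [-0.2, -0.4, 0.4]
grip_width: 1.001
```

```bash
python3 - <<'E'
from h import *
goto(536.6,-324.2,0,-134.5)
c=cam("wrist","w3")
E
```

```text
t 4.85 p [ 0.5378 -0.325   0.0016] F [-0.2 -0.4  0.4] w 1.001
toolR
 [[-0.7124  0.0112 -0.7017]
 [ 0.7016 -0.0078 -0.7125]
 [-0.0135 -0.9999 -0.0023]]
j7 -1.94 jaw now -134.56 offset [0.0014 0.0016 0.0003] yaw -0.06 (alt 179.9 )
```

View pics/w3.png

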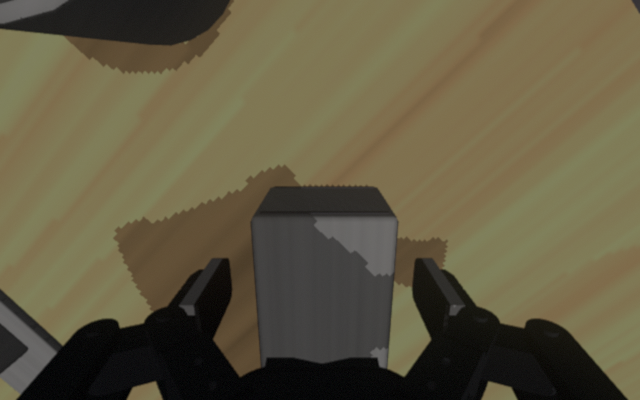

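The fingers straddle the box: pads at (215,290) and (430,290), box between columns 252 and 398. Closing now.

>>> move_arm(increments=[{"offset": [0.001, 0, 0], "yaw": 0, "jaw": 255}, {"offset": [0.001, 0, 0], "yaw": 0, "jaw": 255}, {"offset": [0.001, 0, 0], "yaw": 0, "jaw": 255}, {"offset": [0.001, 0, 0], "yaw": 0, "jaw": 255}, {"offset": [0.001, 0, 0], "yaw": 0, "jaw": 255}, {"offset": [0.001, 0, 0], "yaw": 0, "jaw": 255}], squeeze=70)

```text
clock: 5.4
position: [0.5379, -0.325, 0.0034]
ee_rot: [-0.274, -0.653, 0.656, 0.263]
ft_force: [-2.0, 1.0, 7.5]
grip_width: 0.622
```

>>> move_arm(increments=[{"offset": [0, -0.02, 0], "yaw": 0, "jaw": 255}, {"offset": [0, -0.05, 0], "yaw": 0, "jaw": 255}, {"offset": [0, -0.08, 0], "yaw": 0, "jaw": 255}, {"offset": [0, -0.11, 0], "yaw": 0, "jaw": 255}, {"offset": [0, -0.14, 0], "yaw": 0, "jaw": 255}, {"offset": [0, -0.17, 0], "yaw": 0, "jaw": 255}, {"offset": [0, -0.19, 0], "yaw": 0, "jaw": 255}, {"offset": [0, -0.19, 0], "yaw": 0, "jaw": 255}, {"offset": [0, -0.19, 0], "yaw": 0, "jaw": 255}, {"offset": [0, -0.19, 0], "yaw": 0, "jaw": 255}])

```text
clock: 6.23
position: [0.5344, -0.3227, 0.1912]
ee_rot: [-0.273, -0.653, 0.655, 0.264]
ft_force: [0.6, -0.2, -5.5]
grip_width: 0.621
```

```bash
python3 - <<'E'
from h import *
goto(578.8,181,190,-90)
c=cam("wrist");P=cloud(c);R=Ro.from_quat(manip.get_obs()["ee_rot"]).as_matrix();p=manip.get_obs()["position"]
# box top in world: points near TCP
m=(np.hypot(P[...,0]-p[0],P[...,1]-p[1])<.06)&(np.abs(P[...,2]-.235)<.03)
print(np.histogram(P[m][:,2],bins=12))
E
```

```text
t 6.23 p [ 0.5344 -0.3227  0.1912] F [ 0.6 -0.2 -5.5] w 0.621
toolR
 [[-0.7123  0.0107 -0.7017]
 [ 0.7017 -0.0079 -0.7124]
 [-0.0132 -0.9999 -0.0018]]
j7 -1.92 jaw now -134.57 offset [ 0.3219 -0.0024 -0.39  ] yaw -44.57 (alt 135.4 )
(array([  401,   557,   650,   752,   876, 20337,   967,   454,  1315,
        2874,  5357,  2356]), array([0.20504634, 0.21004194, 0.21503754, 0.22003314, 0.22502874,
       0.23002434, 0.23501994, 0.24001554, 0.24501114, 0.25000674,
       0.25500234, 0.25999794, 0.26499354]))
```

>>> move_arm(increments=[{"offset": [0.016, 0, -0.02], "yaw": -3, "jaw": 255}, {"offset": [0.04, 0, -0.048], "yaw": -8, "jaw": 255}, {"offset": [0.064, 0, -0.078], "yaw": -14, "jaw": 255}, {"offset": [0.088, -0.001, -0.107], "yaw": -19, "jaw": 255}, {"offset": [0.113, -0.001, -0.137], "yaw": -24, "jaw": 255}, {"offset": [0.138, -0.001, -0.167], "yaw": -29, "jaw": 255}, {"offset": [0.163, -0.001, -0.197], "yaw": -34, "jaw": 255}, {"offset": [0.188, -0.002, -0.228], "yaw": -40, "jaw": 255}, {"offset": [0.213, -0.002, -0.258], "yaw": -44.6, "jaw": 255}, {"offset": [0.238, -0.002, -0.288], "yaw": -44.6, "jaw": 255}])

```text
clock: 7.12
position: [0.5658, 0.0513, 0.1886]
ee_rot: [-0.001, -0.704, 0.71, -0.005]
ft_force: [1.1, 1.2, -5.3]
grip_width: 0.622
```

```bash
python3 -c "
from h import *
goto(578.8,181,190,-90)"
```

```text
t 7.12 p [0.5658 0.0513 0.1886] F [ 1.1  1.2 -5.3] w 0.622
toolR
 [[-1.      0.0075  0.0059]
 [-0.0059 -0.0076 -1.    ]
 [-0.0074 -0.9999  0.0076]]
j7 -1.84 jaw now -89.66 offset [-0.0138 -0.0023 -0.1296] yaw 0.34 (alt -179.7 )
```

>>> move_arm(increments=[{"offset": [-0.004, 0, -0.03], "yaw": 0.3, "jaw": 255}, {"offset": [-0.008, 0, -0.06], "yaw": 0.3, "jaw": 255}, {"offset": [-0.012, 0, -0.09], "yaw": 0.3, "jaw": 255}, {"offset": [-0.0138, -0.001, -0.115], "yaw": 0.3, "jaw": 255}, {"offset": [-0.0138, -0.001, -0.1296], "yaw": 0.3, "jaw": 255}, {"offset": [-0.0138, -0.001, -0.1296], "yaw": 0.3, "jaw": 255}, {"offset": [-0.0138, -0.001, -0.1296], "yaw": 0.3, "jaw": 255}, {"offset": [-0.0138, -0.001, -0.1296], "yaw": 0.3, "jaw": 255}, {"offset": [-0.0138, -0.001, -0.1296], "yaw": 0.3, "jaw": 255}])

```text
clock: 7.87
position: [0.5788, 0.1794, 0.1878]
ee_rot: [-0.003, -0.704, 0.71, -0.002]
ft_force: [0.5, 0.2, -5.2]
grip_width: 0.622
```

```bash
python3 - <<'E'
from h import *
goto(578.8,181,190,-90)
for n in ["wrist","top","scene"]:
    c=cam(n,n+"4");P=cloud(c);print(n)
    print("box",end=" ");rect(P,.5788,.181,.06,.222,.24)
    print("plate",end=" ");rect(P,.5788,.181,.11,.005,.014)
    print("foot",end=" ");rect(P,.5788,.181,.1,.041,.055)
E
```

```text
t 7.87 p [0.5788 0.1794 0.1878] F [ 0.5  0.2 -5.2] w 0.622
toolR
 [[-1.      0.0063 -0.0011]
 [ 0.0011 -0.0086 -1.    ]
 [-0.0063 -0.9999  0.0086]]
j7 -2.08 jaw now -90.06 offset [-0.     -0.0022 -0.0016] yaw -0.06 (alt 179.9 )
wrist
box rect c 583.2 180.9 size 89.5 70.3 long-axis deg -89.5 n 22356 zmed 229.7
plate rect c 606.8 183.0 size 120.5 93.9 long-axis deg -90.0 n 5413 zmed 8.4
foot rect c 604.0 183.0 size 69.1 46.5 long-axis deg 89.8 n 3679 zmed 48.4
top
box few 0
plate few 7
foot few 0
scene
box rect c 585.8 176.7 size 84.4 74.2 long-axis deg 31.6 n 597 zmed 230.7
plate rect c 580.4 181.6 size 190.2 177.0 long-axis deg 6.5 n 1039 zmed 8.9
foot rect c 581.2 180.8 size 99.0 69.1 long-axis deg 0.0 n 746 zmed 48.8
```

```bash
cat >> h.py <<'E'
def edges(P,x0,x1,y0,y1,z0,z1):
    "far x edge and y edges of the face in the band"
    m=(P[...,0]>x0)&(P[...,0]<x1)&(P[...,1]>y0)&(P[...,1]<y1)&(P[...,2]>z0)&(P[...,2]<z1)
    q=P[m]*1000; pc=lambda k,a:round(float(np.percentile(q[:,k],a)),1)
    rows=[]
    for a in np.arange(q[:,0].min(),q[:,0].max(),5):
        s=q[(q[:,0]>=a)&(q[:,0]<a+5)]
        if len(s)>10: rows.append((round(float(a)),round(float(s[:,1].min()),1),round(float(s[:,1].max()),1)))
    A=np.c_[q[:,:2],np.ones(len(q))];s=np.linalg.lstsq(A,q[:,2],rcond=None)[0]
    print("xmax",round(float(q[:,0].max()),1),pc(0,99.5),"slope",np.round(s[:2],4),"z",round(float(np.median(q[:,2])),1),rows)
E
python3 - <<'E'
from h import *
c=cam("wrist");P=cloud(c)
edges(P,.597,.65,.13,.23,.224,.238)
edges(P,.597,.65,.13,.24,.043,.055)
c=cam("scene");P=cloud(c)
edges(P,.5,.65,.13,.23,.224,.238)
edges(P,.5,.65,.13,.24,.043,.055)
E
```

```text
xmax 618.6 618.2 slope [-0.0731 -0.0098] z 230.2 [(597, 153.0, 208.2), (602, 152.9, 208.3), (607, 152.9, 208.4), (612, 153.0, 208.4), (617, 154.4, 206.7)]
xmax 627.3 627.2 slope [-0.0217  0.0014] z 48.3 [(597, 148.6, 217.7), (602, 148.9, 217.5), (607, 149.0, 217.4), (612, 149.2, 216.9), (617, 148.3, 216.8), (622, 148.5, 216.5), (627, 152.3, 214.8)]
xmax 620.2 619.7 slope [-0.0297 -0.0097] z 231.0 [(543, 164.0, 195.1), (548, 161.7, 197.6), (553, 160.2, 197.9), (558, 158.5, 200.8), (563, 154.2, 203.3), (568, 152.5, 203.8), (573, 152.7, 204.1), (578, 153.6, 204.6), (583, 140.2, 219.1), (588, 140.1, 218.5), (593, 152.7, 210.4), (598, 151.4, 206.3), (603, 151.8, 206.6), (608, 152.3, 204.5), (613, 152.7, 205.0), (618, 153.2, 205.3)]
xmax 630.4 628.9 slope [-0.0056 -0.0025] z 48.9 [(531, 151.0, 214.5), (536, 146.3, 215.1), (541, 146.7, 215.3), (546, 147.3, 212.8), (551, 147.7, 213.1), (556, 148.3, 213.4), (561, 146.3, 214.0), (566, 146.7, 214.2), (571, 147.2, 215.2), (576, 148.0, 212.4), (581, 146.3, 213.0), (586, 146.6, 213.2), (591, 147.3, 213.8), (596, 147.6, 214.5), (601, 148.2, 215.1), (606, 146.3, 212.3), (611, 147.1, 215.1), (616, 147.6, 213.1), (621, 148.1, 214.1), (626, 148.5, 213.5)]
```

View pics/wrist4.png

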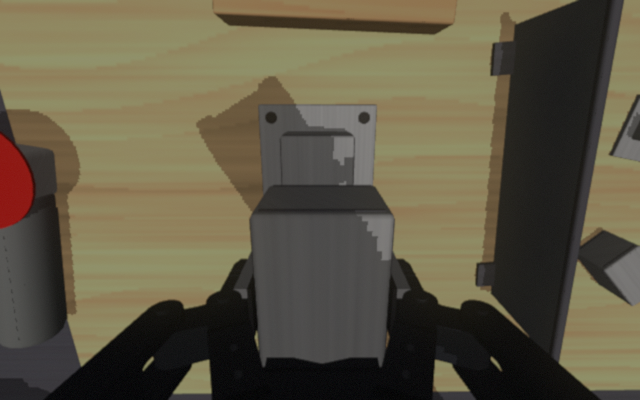

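```bash
python3 -c "
from h import *
goto(579.8,181.5,57,-90)"
```

```text
t 8.12 p [0.5789 0.1803 0.1887] F [ 0.5 -0.2 -4.2] w 0.625
toolR
 [[-1.000e+00  7.500e-03 -3.000e-04]
 [ 2.000e-04 -7.800e-03 -1.000e+00]
 [-7.500e-03 -9.999e-01  7.800e-03]]
j7 -2.08 jaw now -90.02 offset [ 1.000e-04  1.316e-01 -2.200e-03] yaw -0.02 (alt 180.0 )
```

>>> move_arm(increments=[{"offset": [0, 0.03, -0.003], "yaw": 0, "jaw": 255}, {"offset": [0, 0.06, -0.003], "yaw": 0, "jaw": 255}, {"offset": [0, 0.09, -0.003], "yaw": 0, "jaw": 255}, {"offset": [0, 0.115, -0.003], "yaw": 0, "jaw": 255}, {"offset": [0, 0.13, -0.0031], "yaw": 0, "jaw": 255}, {"offset": [0, 0.1305, -0.0031], "yaw": 0, "jaw": 255}, {"offset": [0, 0.1305, -0.0031], "yaw": 0, "jaw": 255}, {"offset": [0, 0.1305, -0.0031], "yaw": 0, "jaw": 255}, {"offset": [0, 0.1305, -0.0031], "yaw": 0, "jaw": 255}])

```text
clock: 8.87
position: [0.581, 0.1828, 0.06]
ee_rot: [-0.004, -0.705, 0.71, -0.003]
ft_force: [0.4, 0.6, -3.8]
grip_width: 0.619
```

```bash
python3 - <<'E'
from h import *
goto(579.9,182.4,50,-90)
c=cam("wrist");P=cloud(c)
edges(P,.597,.65,.13,.23,.093,.107)
edges(P,.597,.65,.13,.24,.043,.051)
c=cam("scene");P=cloud(c)
edges(P,.59,.65,.13,.23,.093,.107)
edges(P,.59,.65,.13,.24,.043,.051)
E
```

```text
t 8.87 p [0.581  0.1828 0.06  ] F [ 0.4  0.6 -3.8] w 0.619
toolR
 [[-9.999e-01  1.020e-02 -4.000e-04]
 [ 3.000e-04 -7.000e-03 -1.000e+00]
 [-1.020e-02 -9.999e-01  7.000e-03]]
j7 -2.14 jaw now -90.02 offset [0.0012 0.01   0.0004] yaw -0.02 (alt 180.0 )
xmax 620.5 620.1 slope [-0.1017 -0.0078] z 101.8 [(597, 156.0, 211.2), (602, 156.0, 211.2), (607, 155.8, 211.2), (612, 155.7, 211.2), (617, 156.9, 210.0)]
xmax 627.7 627.5 slope [-1.101e-01 -1.000e-04] z 48.2 [(606, 148.0, 217.3), (611, 148.0, 217.5), (616, 148.3, 217.5), (621, 147.8, 217.4), (626, 149.6, 216.0)]
xmax 622.0 621.8 slope [-0.0805 -0.0031] z 102.0 [(590, 144.1, 213.5), (595, 154.2, 212.9), (600, 155.2, 209.0), (605, 155.7, 206.3), (610, 154.2, 207.2), (615, 154.7, 208.2), (620, 155.1, 205.7)]
xmax 630.0 629.6 slope [-0.0537 -0.005 ] z 48.4 [(611, 147.2, 215.2), (616, 147.7, 212.8), (621, 148.1, 213.3), (626, 148.8, 214.0)]
```

>>> move_arm(increments=[{"offset": [0.0005, 0.003, 0.0004], "yaw": 0, "jaw": 255}, {"offset": [0.0006, 0.006, 0.0004], "yaw": 0, "jaw": 255}, {"offset": [0.0006, 0.008, 0.0004], "yaw": 0, "jaw": 255}, {"offset": [0.0006, 0.009, 0.0004], "yaw": 0, "jaw": 255}, {"offset": [0.0006, 0.01, 0.0004], "yaw": 0, "jaw": 255}, {"offset": [0.0006, 0.0105, 0.0004], "yaw": 0, "jaw": 255}, {"offset": [0.0006, 0.0105, 0.0004], "yaw": 0, "jaw": 255}, {"offset": [0.0006, 0.0105, 0.0004], "yaw": 0, "jaw": 255}])

```text
clock: 9.63
position: [0.5802, 0.1821, 0.0515]
ee_rot: [-0.004, -0.704, 0.71, -0.003]
ft_force: [-13.5, -5.3, 21.8]
grip_width: 0.622
```

```bash
python3 - <<'E'
from h import *
goto(580.5,182.3,50,-90)
c=cam("wrist");P=cloud(c)
edges(P,.597,.65,.13,.23,.088,.10)
edges(P,.597,.65,.13,.24,.043,.051)
E
```

```text
t 9.63 p [0.5802 0.1821 0.0515] F [-13.5  -5.3  21.8] w 0.622
toolR
 [[-9.999e-01  1.030e-02 -5.000e-04]
 [ 4.000e-04 -8.200e-03 -1.000e+00]
 [-1.030e-02 -9.999e-01  8.200e-03]]
j7 -2.15 jaw now -90.03 offset [-0.0003  0.0015 -0.0002] yaw -0.03 (alt 180.0 )
xmax 619.8 619.3 slope [-0.0662 -0.0074] z 93.5 [(597, 155.0, 210.5), (602, 155.1, 210.4), (607, 155.3, 210.7), (612, 155.3, 210.4), (617, 156.3, 209.6)]
xmax 627.8 627.5 slope [-0.0927 -0.0003] z 48.2 [(605, 148.2, 217.5), (610, 148.1, 217.5), (615, 148.4, 217.6), (620, 148.0, 217.5), (625, 149.3, 216.1)]
```

>>> move_arm(increments=[{"offset": [0, 0, 0], "yaw": 0, "jaw": 255}, {"offset": [0, 0, 0], "yaw": 0, "jaw": 255}, {"offset": [0, 0, 0], "yaw": 0, "jaw": 0}, {"offset": [0, 0, 0], "yaw": 0, "jaw": 0}, {"offset": [0, 0, 0], "yaw": 0, "jaw": 0}, {"offset": [0, 0, 0], "yaw": 0, "jaw": 0}, {"offset": [0, 0, 0], "yaw": 0, "jaw": 0}])

```text
clock: 10.27
position: [0.5803, 0.1822, 0.0515]
ee_rot: [-0.004, -0.704, 0.71, -0.004]
ft_force: [1.0, 1.0, 0.4]
grip_width: 0.999
```

>>> move_arm(increments=[{"offset": [0, -0.03, 0], "yaw": 0, "jaw": 0}, {"offset": [0, -0.06, 0], "yaw": 0, "jaw": 0}, {"offset": [0, -0.09, 0], "yaw": 0, "jaw": 0}, {"offset": [0, -0.12, 0], "yaw": 0, "jaw": 0}, {"offset": [0, -0.14, 0], "yaw": 0, "jaw": 0}, {"offset": [0, -0.14, 0], "yaw": 0, "jaw": 0}, {"offset": [0, -0.14, 0], "yaw": 0, "jaw": 0}, {"offset": [0, -0.14, 0], "yaw": 0, "jaw": 0}])

```text
clock: 10.93
position: [0.5785, 0.1831, 0.1906]
ee_rot: [-0.003, -0.704, 0.71, -0.003]
ft_force: [-0.2, -0.5, -1.5]
grip_width: 1.001
```

```bash
python3 - <<'E'
from h import *
goto(477.5,-158,190,-45)
c=cam("wrist");P=cloud(c)
rect(P,.58,.183,.06,.086,.1); edges(P,.597,.65,.13,.24,.043,.051)
c=cam("scene");P=cloud(c);rect(P,.58,.183,.06,.088,.1);rect(P,.58,.183,.09,.042,.055)
E
```

```text
t 10.93 p [0.5785 0.1831 0.1906] F [-0.2 -0.5 -1.5] w 1.001
toolR
 [[-1.000e+00  9.400e-03 -5.000e-04]
 [ 4.000e-04 -8.500e-03 -1.000e+00]
 [-9.400e-03 -9.999e-01  8.400e-03]]
j7 -2.09 jaw now -90.03 offset [0.1009 0.0026 0.3412] yaw -45.03 (alt 135.0 )
rect c 579.4 182.9 size 80.4 55.3 long-axis deg -0.0 n 6172 zmed 93.3
xmax 627.7 627.7 slope [-0.0111 -0.0028] z 48.1 [(597, 148.7, 217.3), (602, 149.0, 217.1), (607, 149.2, 216.8), (612, 148.4, 217.6), (617, 148.3, 217.6), (622, 148.4, 217.4), (627, 164.7, 213.6)]
rect c 581.1 180.7 size 82.8 55.1 long-axis deg 0.1 n 512 zmed 93.8
rect c 581.3 180.8 size 98.0 69.0 long-axis deg -0.1 n 250 zmed 48.6
```

>>> move_arm(increments=[{"offset": [0.011, 0, 0.038], "yaw": -6, "jaw": 0}, {"offset": [0.022, 0, 0.076], "yaw": -12, "jaw": 0}, {"offset": [0.033, 0, 0.114], "yaw": -18, "jaw": 0}, {"offset": [0.045, 0.001, 0.152], "yaw": -24, "jaw": 0}, {"offset": [0.056, 0.001, 0.19], "yaw": -30, "jaw": 0}, {"offset": [0.067, 0.001, 0.228], "yaw": -36, "jaw": 0}, {"offset": [0.078, 0.002, 0.266], "yaw": -42, "jaw": 0}, {"offset": [0.09, 0.002, 0.304], "yaw": -45, "jaw": 0}, {"offset": [0.101, 0.0026, 0.341], "yaw": -45, "jaw": 0}, {"offset": [0.101, 0.0026, 0.341], "yaw": -45, "jaw": 0}])

```text
clock: 11.87
position: [0.4736, -0.1665, 0.1884]
ee_rot: [0.267, -0.65, 0.659, -0.267]
ft_force: [-0.3, -1.6, 0.0]
grip_width: 0.997
```

>>> move_arm(increments=[{"offset": [0, 0.01, 0], "yaw": 0, "jaw": 0}, {"offset": [0, 0.01, 0], "yaw": 0, "jaw": 0}, {"offset": [0, 0.01, 0], "yaw": 0, "jaw": 0}, {"offset": [0, 0.01, 0], "yaw": 0, "jaw": 0}])

```text
clock: 12.2
position: [0.4739, -0.1651, 0.1779]
ee_rot: [0.268, -0.651, 0.658, -0.268]
ft_force: [0.4, 0.4, -0.8]
grip_width: 1.002
```

```bash
python3 - <<'E'
from h import *
c=cam("wrist","w5");P=cloud(c)
x,y,a=rect(P,.478,-.158,.06,.038,.06)
goto(x,y,0,a-90)
E
```

```text
rect c 477.1 -156.8 size 65.6 43.2 long-axis deg 44.1 n 3146 zmed 45.3
t 12.25 p [ 0.4741 -0.1652  0.1782] F [ 0.  -0.7 -0.1] w 0.996
toolR
 [[-0.7131  0.0051  0.701 ]
 [-0.701  -0.0104 -0.7131]
 [ 0.0036 -0.9999  0.011 ]]
j7 -0.6 jaw now -45.49 offset [-0.0086  0.1781 -0.0059] yaw 0.46 (alt -179.5 )
```

>>> move_arm(increments=[{"offset": [-0.0086, 0.03, -0.0059], "yaw": 0, "jaw": 0}, {"offset": [-0.0086, 0.065, -0.0059], "yaw": 0.4, "jaw": 0}, {"offset": [-0.0086, 0.1, -0.0059], "yaw": 0.4, "jaw": 0}, {"offset": [-0.0086, 0.135, -0.0059], "yaw": 0.4, "jaw": 0}, {"offset": [-0.0086, 0.16, -0.0059], "yaw": 0.4, "jaw": 0}, {"offset": [-0.0086, 0.178, -0.0059], "yaw": 0.4, "jaw": 0}, {"offset": [-0.0086, 0.178, -0.0059], "yaw": 0.4, "jaw": 0}, {"offset": [-0.0086, 0.178, -0.0059], "yaw": 0.4, "jaw": 0}, {"offset": [-0.0086, 0.178, -0.0059], "yaw": 0.4, "jaw": 0}])

```text
clock: 13.0
position: [0.4782, -0.1565, 0.0015]
ee_rot: [0.265, -0.651, 0.66, -0.267]
ft_force: [0.8, 0.1, 0.1]
grip_width: 0.996
```

>>> move_arm(increments=[{"offset": [0, 0, 0], "yaw": 0, "jaw": 255}, {"offset": [0, 0, 0], "yaw": 0, "jaw": 255}, {"offset": [0, 0, 0], "yaw": 0, "jaw": 255}, {"offset": [0, 0, 0], "yaw": 0, "jaw": 255}, {"offset": [0, 0, 0], "yaw": 0, "jaw": 255}, {"offset": [0, 0, 0], "yaw": 0, "jaw": 255}, {"offset": [0, 0, 0], "yaw": 0, "jaw": 255}], squeeze=60)

```text
clock: 13.58
position: [0.4787, -0.1566, 0.0025]
ee_rot: [0.265, -0.651, 0.66, -0.267]
ft_force: [-1.1, 1.0, 8.7]
grip_width: 0.488
```

>>> move_arm(increments=[{"offset": [0, -0.02, 0], "yaw": 0, "jaw": 255}, {"offset": [0, -0.05, 0], "yaw": 0, "jaw": 255}, {"offset": [0, -0.08, 0], "yaw": 0, "jaw": 255}, {"offset": [0, -0.11, 0], "yaw": 0, "jaw": 255}, {"offset": [0, -0.14, 0], "yaw": 0, "jaw": 255}, {"offset": [0, -0.17, 0], "yaw": 0, "jaw": 255}, {"offset": [0, -0.2, 0], "yaw": 0, "jaw": 255}, {"offset": [0, -0.2, 0], "yaw": 0, "jaw": 255}, {"offset": [0, -0.2, 0], "yaw": 0, "jaw": 255}, {"offset": [0, -0.2, 0], "yaw": 0, "jaw": 255}])

```text
clock: 14.42
position: [0.4765, -0.1543, 0.2016]
ee_rot: [0.265, -0.651, 0.66, -0.266]
ft_force: [-0.4, 0.1, -3.7]
grip_width: 0.486
```

```bash
python3 -c "
from h import *
goto(580,182.6,200,-90)"
```

```text
t 14.42 p [ 0.4765 -0.1543  0.2016] F [-0.4  0.1 -3.7] w 0.486
toolR
 [[-0.7176  0.0067  0.6965]
 [-0.6965 -0.011  -0.7175]
 [ 0.0029 -0.9999  0.0126]]
j7 -0.62 jaw now -45.85 offset [-0.3089 -0.0014 -0.1697] yaw 44.15 (alt -135.9 )
```

>>> move_arm(increments=[{"offset": [-0.02, 0, -0.011], "yaw": 3, "jaw": 255}, {"offset": [-0.05, 0, -0.0275], "yaw": 8, "jaw": 255}, {"offset": [-0.083, 0, -0.0455], "yaw": 14, "jaw": 255}, {"offset": [-0.116, 0, -0.0635], "yaw": 20, "jaw": 255}, {"offset": [-0.149, 0, -0.0815], "yaw": 26, "jaw": 255}, {"offset": [-0.182, -0.001, -0.0995], "yaw": 32, "jaw": 255}, {"offset": [-0.215, -0.001, -0.118], "yaw": 38, "jaw": 255}, {"offset": [-0.248, -0.001, -0.136], "yaw": 44.15, "jaw": 255}, {"offset": [-0.28, -0.001, -0.154], "yaw": 44.15, "jaw": 255}, {"offset": [-0.3089, -0.001, -0.1697], "yaw": 44.15, "jaw": 255}])

```text
clock: 15.25
position: [0.5792, 0.1849, 0.1974]
ee_rot: [-0.001, -0.703, 0.711, -0.001]
ft_force: [0.0, 0.9, -1.6]
grip_width: 0.489
```

>>> move_arm(increments=[{"offset": [0, 0.01, 0], "yaw": 0, "jaw": 255}, {"offset": [0, 0.02, 0], "yaw": 0, "jaw": 255}, {"offset": [0, 0.02, 0], "yaw": 0, "jaw": 255}, {"offset": [0, 0.02, 0], "yaw": 0, "jaw": 255}, {"offset": [0, 0.02, 0], "yaw": 0, "jaw": 255}])

```text
clock: 15.67
position: [0.5794, 0.183, 0.1773]
ee_rot: [-0.002, -0.703, 0.711, -0.0]
ft_force: [-0.5, 0.2, -3.4]
grip_width: 0.485
```

```bash
python3 - <<'E'
from h import *
goto(580,182.6,125,-90)
c=cam("wrist","w6");P=cloud(c)
zt=.045+manip.get_obs()["position"][2]
edges(P,.597,.65,.13,.24,zt-.008,zt+.005)
edges(P,.597,.65,.13,.24,.088,.099)
c=cam("scene");P=cloud(c)
edges(P,.595,.65,.13,.24,zt-.008,zt+.005)
edges(P,.595,.65,.13,.24,.088,.099)
E
```

```text
t 15.67 p [0.5794 0.183  0.1773] F [-0.5  0.2 -3.4] w 0.485
toolR
 [[-1.      0.0032 -0.0019]
 [ 0.0018 -0.0122 -0.9999]
 [-0.0032 -0.9999  0.0121]]
j7 -2.11 jaw now -90.11 offset [-0.0004  0.0523 -0.0002] yaw -0.11 (alt 179.9 )
xmax 610.7 610.4 slope [-0.1536 -0.003 ] z 220.1 [(597, 162.2, 205.5), (602, 162.1, 205.4), (607, 163.0, 204.4)]
xmax 619.6 619.4 slope [-0.0488  0.0031] z 93.4 [(597, 155.8, 209.9), (602, 156.1, 210.4), (607, 155.2, 210.4), (612, 155.4, 210.4), (617, 156.7, 209.4)]
xmax 611.9 611.9 slope [-0.1911  0.0031] z 220.9 [(595, 160.8, 202.3), (600, 161.2, 202.8), (605, 161.6, 203.5), (610, 162.5, 199.2)]
xmax 621.7 620.6 slope [-0.0923 -0.005 ] z 93.7 [(595, 155.0, 206.6), (600, 153.5, 207.2), (605, 154.0, 207.4), (610, 154.5, 208.4), (615, 155.2, 206.1)]
```

>>> move_arm(increments=[{"offset": [-0.0009, 0.02, 0], "yaw": 0, "jaw": 255}, {"offset": [-0.0009, 0.045, 0], "yaw": 0, "jaw": 255}, {"offset": [-0.0009, 0.065, 0], "yaw": 0, "jaw": 255}, {"offset": [-0.0009, 0.074, 0], "yaw": 0, "jaw": 255}, {"offset": [-0.0009, 0.074, 0], "yaw": 0, "jaw": 255}, {"offset": [-0.0009, 0.074, 0], "yaw": 0, "jaw": 255}, {"offset": [-0.0009, 0.074, 0], "yaw": 0, "jaw": 255}])

```text
clock: 16.35
position: [0.5818, 0.183, 0.1057]
ee_rot: [-0.003, -0.703, 0.711, -0.002]
ft_force: [-0.0, 0.9, -2.5]
grip_width: 0.487
```

```bash
python3 - <<'E'
from h import *
goto(580,182.6,125,-90)
zt=.043+manip.get_obs()["position"][2]
c=cam("wrist","w6");P=cloud(c)
edges(P,.597,.65,.13,.24,zt-.006,zt+.005)
edges(P,.597,.65,.13,.24,.088,.097)
c=cam("scene");P=cloud(c)
edges(P,.595,.65,.13,.24,zt-.006,zt+.005)
edges(P,.595,.65,.13,.24,.088,.097)
E
```

```text
t 16.35 p [0.5818 0.183  0.1057] F [-0.   0.9 -2.5] w 0.487
toolR
 [[-1.      0.0067 -0.0017]
 [ 0.0017 -0.0108 -0.9999]
 [-0.0068 -0.9999  0.0108]]
j7 -2.14 jaw now -90.1 offset [ 0.0017 -0.0193  0.0006] yaw -0.1 (alt 179.9 )
xmax 613.3 612.7 slope [-0.124  -0.0012] z 148.6 [(597, 162.2, 205.4), (602, 162.2, 205.4), (607, 162.0, 205.2), (612, 164.6, 203.0)]
xmax 619.5 619.4 slope [-0.0909  0.0019] z 93.2 [(598, 155.5, 210.5), (603, 155.1, 210.2), (608, 155.4, 210.4), (613, 155.2, 210.4), (618, 156.7, 209.0)]
xmax 614.9 614.6 slope [-0.1566  0.0138] z 149.2 [(595, 156.7, 203.3), (600, 162.1, 201.1), (605, 160.4, 201.7), (610, 161.0, 202.3)]
xmax 621.7 621.6 slope [-0.0828 -0.0138] z 93.6 [(601, 153.5, 207.1), (606, 154.0, 208.1), (611, 154.7, 208.4), (616, 155.2, 206.1)]
```

>>> move_arm(increments=[{"offset": [0.0013, 0.003, 0.0007], "yaw": 0, "jaw": 255}, {"offset": [0.0013, 0.006, 0.0007], "yaw": 0, "jaw": 255}, {"offset": [0.0013, 0.009, 0.0007], "yaw": 0, "jaw": 255}, {"offset": [0.0014, 0.0105, 0.0007], "yaw": 0, "jaw": 255}, {"offset": [0.0014, 0.0115, 0.0007], "yaw": 0, "jaw": 255}, {"offset": [0.0014, 0.012, 0.0007], "yaw": 0, "jaw": 255}, {"offset": [0.0014, 0.012, 0.0007], "yaw": 0, "jaw": 255}, {"offset": [0.0014, 0.012, 0.0007], "yaw": 0, "jaw": 255}])

```text
clock: 17.12
position: [0.5807, 0.1822, 0.0955]
ee_rot: [-0.003, -0.703, 0.711, -0.002]
ft_force: [-6.2, -4.9, 15.9]
grip_width: 0.484
```

```bash
python3 - <<'E'
from h import *
state()
c=cam("wrist","w6");P=cloud(c)
edges(P,.597,.65,.13,.24,.133,.142)
edges(P,.597,.65,.13,.24,.088,.097)
c=cam("scene");P=cloud(c)
edges(P,.595,.65,.13,.24,.133,.142)
edges(P,.595,.65,.13,.24,.088,.097)
E
```

```text
t 17.12 p [0.5807 0.1822 0.0955] F [-6.2 -4.9 15.9] w 0.484
toolR
 [[-1.      0.0077 -0.0017]
 [ 0.0016 -0.0114 -0.9999]
 [-0.0077 -0.9999  0.0114]]
xmax 611.8 611.5 slope [-0.1338 -0.0041] z 138.4 [(597, 161.4, 204.7), (602, 161.3, 204.7), (607, 161.3, 204.3)]
xmax 619.6 619.3 slope [-0.0761  0.0002] z 93.1 [(597, 155.2, 210.4), (602, 155.3, 210.5), (607, 155.0, 210.4), (612, 155.3, 210.1), (617, 156.6, 209.1)]
xmax 613.4 613.2 slope [-0.1165 -0.0203] z 138.6 [(595, 160.1, 202.3), (600, 160.5, 199.8), (605, 160.8, 202.5), (610, 161.5, 200.3)]
xmax 622.5 622.0 slope [-0.0982  0.0003] z 93.7 [(610, 154.4, 208.0), (615, 155.2, 208.3)]
```

>>> move_arm(increments=[{"offset": [0, 0, 0], "yaw": 0, "jaw": 255}, {"offset": [0, 0, 0], "yaw": 0, "jaw": 255}, {"offset": [0, 0, 0], "yaw": 0, "jaw": 0}, {"offset": [0, 0, 0], "yaw": 0, "jaw": 0}, {"offset": [0, 0, 0], "yaw": 0, "jaw": 0}, {"offset": [0, 0, 0], "yaw": 0, "jaw": 0}, {"offset": [0, 0, 0], "yaw": 0, "jaw": 0}, {"offset": [0, 0, 0], "yaw": 0, "jaw": 0}])

```text
clock: 17.88
position: [0.5807, 0.1822, 0.0955]
ee_rot: [-0.003, -0.703, 0.711, -0.002]
ft_force: [0.1, -0.4, 0.6]
grip_width: 1.004
```

>>> move_arm(increments=[{"offset": [0, -0.03, 0], "yaw": 0, "jaw": 0}, {"offset": [0, -0.06, 0], "yaw": 0, "jaw": 0}, {"offset": [0, -0.09, 0], "yaw": 0, "jaw": 0}, {"offset": [0, -0.12, 0], "yaw": 0, "jaw": 0}, {"offset": [0, -0.12, 0], "yaw": 0, "jaw": 0}, {"offset": [0, -0.12, 0], "yaw": 0, "jaw": 0}, {"offset": [0, -0.12, 0], "yaw": 0, "jaw": 0}])

```text
clock: 18.47
position: [0.5796, 0.1834, 0.2149]
ee_rot: [-0.003, -0.703, 0.711, -0.002]
ft_force: [0.5, 0.2, -1.1]
grip_width: 0.999
```

```bash
python3 - <<'E'
from h import *
goto(628,-159.5,215,-105)
c=cam("wrist","w7");P=cloud(c)
rect(P,.58,.183,.06,.133,.145);rect(P,.58,.183,.06,.087,.1)
c=cam("scene");P=cloud(c);rect(P,.58,.183,.06,.133,.145);rect(P,.58,.183,.06,.088,.1)
E
```

```text
t 18.47 p [0.5796 0.1834 0.2149] F [ 0.5  0.2 -1.1] w 0.999
toolR
 [[-1.      0.0072 -0.0018]
 [ 0.0017 -0.0117 -0.9999]
 [-0.0072 -0.9999  0.0117]]
j7 -2.1 jaw now -90.1 offset [-0.049   0.0042  0.3428] yaw 14.9 (alt -165.1 )
rect c 580.0 182.9 size 63.6 43.3 long-axis deg -0.3 n 4451 zmed 138.3
rect c 579.7 182.9 size 79.9 55.2 long-axis deg 0.1 n 1081 zmed 93.1
rect c 581.8 180.8 size 65.2 43.2 long-axis deg -0.2 n 335 zmed 138.8
rect c 580.9 180.7 size 81.6 55.1 long-axis deg 0.1 n 190 zmed 93.9
```

>>> move_arm(increments=[{"offset": [-0.005, 0, 0.038], "yaw": 2, "jaw": 0}, {"offset": [-0.011, 0, 0.076], "yaw": 4, "jaw": 0}, {"offset": [-0.016, 0, 0.114], "yaw": 6, "jaw": 0}, {"offset": [-0.022, 0.001, 0.152], "yaw": 8, "jaw": 0}, {"offset": [-0.027, 0.001, 0.19], "yaw": 10, "jaw": 0}, {"offset": [-0.033, 0.002, 0.228], "yaw": 12, "jaw": 0}, {"offset": [-0.038, 0.003, 0.266], "yaw": 14, "jaw": 0}, {"offset": [-0.044, 0.004, 0.304], "yaw": 14.9, "jaw": 0}, {"offset": [-0.049, 0.0042, 0.3428], "yaw": 14.9, "jaw": 0}, {"offset": [-0.049, 0.0042, 0.3428], "yaw": 14.9, "jaw": 0}])

```text
clock: 19.4
position: [0.6261, -0.1704, 0.2121]
ee_rot: [-0.098, -0.695, 0.706, 0.095]
ft_force: [0.6, -1.6, -0.2]
grip_width: 0.997
```

>>> move_arm(increments=[{"offset": [0, 0, 0], "yaw": 0, "jaw": 0}, {"offset": [0, 0, 0], "yaw": 0, "jaw": 0}, {"offset": [0, 0, 0], "yaw": 0, "jaw": 0}])

```text
clock: 19.65
position: [0.6258, -0.1695, 0.2112]
ee_rot: [-0.097, -0.695, 0.706, 0.095]
ft_force: [-0.1, 1.5, 0.1]
grip_width: 0.995
```

```bash
python3 - <<'E'
from h import *
c=cam("wrist","w8");P=cloud(c)
print("stub");s=rect(P,.628,-.16,.05,.05,.062)
# plate: grey pixels (low saturation) at z 3..12mm
px=c["pixels"].astype(int);sat=px.max(-1)-px.min(-1);br=px.max(-1)
Q=P.copy();Q[(sat>22)]=np.nan
print("plate");rect(Q,.628,-.16,.045,.004,.012)
goto(s[0],s[1],5,s[2]-90)
cv2.imwrite("pics/w8c.png",c["pixels"][:,:,::-1])
E
```

```text
stub
rect c 628.4 -158.4 size 24.1 23.9 long-axis deg -11.0 n 569 zmed 56.5
plate
rect c 628.3 -158.2 size 63.8 41.7 long-axis deg -10.8 n 1235 zmed 6.4
t 19.7 p [ 0.626  -0.1688  0.2116] F [-0.4  0.9  0.3] w 1.0
toolR
 [[-0.9635  0.0016 -0.2678]
 [ 0.2677 -0.0154 -0.9634]
 [-0.0056 -0.9999  0.0144]]
j7 -1.76 jaw now -105.53 offset [ 0.0017  0.2064 -0.0136] yaw -4.57 (alt 175.4 )
```

View pics/w8.png

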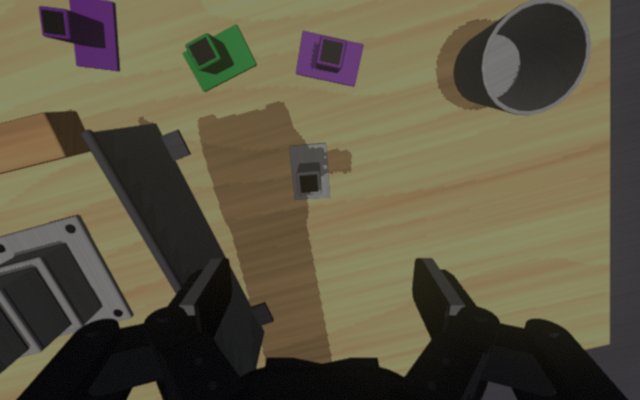

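The steel cap is at (310,172), and its stub and plate fits agree. Descending on it.

>>> move_arm(increments=[{"offset": [0.0017, 0.025, -0.0136], "yaw": -4.5, "jaw": 0}, {"offset": [0.0017, 0.06, -0.0136], "yaw": -4.5, "jaw": 0}, {"offset": [0.0017, 0.095, -0.0136], "yaw": -4.5, "jaw": 0}, {"offset": [0.0017, 0.13, -0.0136], "yaw": -4.5, "jaw": 0}, {"offset": [0.0017, 0.165, -0.0136], "yaw": -4.5, "jaw": 0}, {"offset": [0.0017, 0.19, -0.0136], "yaw": -4.5, "jaw": 0}, {"offset": [0.0017, 0.206, -0.0136], "yaw": -4.5, "jaw": 0}, {"offset": [0.0017, 0.206, -0.0136], "yaw": -4.5, "jaw": 0}, {"offset": [0.0017, 0.206, -0.0136], "yaw": -4.5, "jaw": 0}, {"offset": [0.0017, 0.206, -0.0136], "yaw": -4.5, "jaw": 0}])

```text
clock: 20.53
position: [0.6295, -0.1576, 0.0071]
ee_rot: [-0.069, -0.699, 0.709, 0.066]
ft_force: [0.3, -0.2, 0.3]
grip_width: 1.005
```

```bash
python3 -c "
from h import *
goto(628.4,-158.3,5,-101)"
```

```text
t 20.53 p [ 0.6295 -0.1576  0.0071] F [ 0.3 -0.2  0.3] w 1.005
toolR
 [[-0.9817  0.0038 -0.1903]
 [ 0.1902 -0.0155 -0.9816]
 [-0.0066 -0.9999  0.0145]]
j7 -1.76 jaw now -100.97 offset [0.001  0.0021 0.0008] yaw 0.03 (alt -180.0 )
```

>>> move_arm(increments=[{"offset": [0.001, 0.001, 0.0005], "yaw": 0, "jaw": 255}, {"offset": [0.001, 0.001, 0.0005], "yaw": 0, "jaw": 255}, {"offset": [0.001, 0.001, 0.0005], "yaw": 0, "jaw": 255}, {"offset": [0.001, 0.001, 0.0005], "yaw": 0, "jaw": 255}, {"offset": [0.001, 0.001, 0.0005], "yaw": 0, "jaw": 255}, {"offset": [0.001, 0.001, 0.0005], "yaw": 0, "jaw": 255}, {"offset": [0.001, 0.001, 0.0005], "yaw": 0, "jaw": 255}, {"offset": [0.001, 0.001, 0.0005], "yaw": 0, "jaw": 255}], squeeze=50)

```text
clock: 21.2
position: [0.6286, -0.1581, 0.0066]
ee_rot: [-0.07, -0.698, 0.709, 0.066]
ft_force: [-1.5, -1.3, 6.1]
grip_width: 0.272
```

>>> move_arm(increments=[{"offset": [0, -0.015, 0], "yaw": 0, "jaw": 255}, {"offset": [0, -0.045, 0], "yaw": 0, "jaw": 255}, {"offset": [0, -0.075, 0], "yaw": 0, "jaw": 255}, {"offset": [0, -0.105, 0], "yaw": 0, "jaw": 255}, {"offset": [0, -0.14, 0], "yaw": 0, "jaw": 255}, {"offset": [0, -0.175, 0], "yaw": 0, "jaw": 255}, {"offset": [0, -0.205, 0], "yaw": 0, "jaw": 255}, {"offset": [0, -0.205, 0], "yaw": 0, "jaw": 255}, {"offset": [0, -0.205, 0], "yaw": 0, "jaw": 255}, {"offset": [0, -0.205, 0], "yaw": 0, "jaw": 255}])

```text
clock: 22.03
position: [0.6272, -0.1548, 0.2101]
ee_rot: [-0.069, -0.699, 0.709, 0.066]
ft_force: [-0.4, 0.1, -2.6]
grip_width: 0.279
```

```bash
python3 - <<'E'
from h import *
goto(580,182.6,209,-90)
E
```

```text
t 22.03 p [ 0.6272 -0.1548  0.2101] F [-0.4  0.1 -2.6] w 0.279
toolR
 [[-0.9817  0.0022 -0.1904]
 [ 0.1903 -0.0153 -0.9816]
 [-0.0051 -0.9999  0.0146]]
j7 -1.7 jaw now -100.98 offset [ 0.1105 -0.0042 -0.3223] yaw -10.98 (alt 169.0 )
```

>>> move_arm(increments=[{"offset": [0.007, 0, -0.02], "yaw": -1, "jaw": 255}, {"offset": [0.018, 0, -0.052], "yaw": -2, "jaw": 255}, {"offset": [0.03, -0.001, -0.087], "yaw": -4, "jaw": 255}, {"offset": [0.042, -0.001, -0.122], "yaw": -5, "jaw": 255}, {"offset": [0.054, -0.002, -0.157], "yaw": -6, "jaw": 255}, {"offset": [0.066, -0.002, -0.192], "yaw": -7, "jaw": 255}, {"offset": [0.078, -0.003, -0.228], "yaw": -8, "jaw": 255}, {"offset": [0.09, -0.003, -0.263], "yaw": -10, "jaw": 255}, {"offset": [0.101, -0.004, -0.295], "yaw": -11, "jaw": 255}, {"offset": [0.1105, -0.0042, -0.3223], "yaw": -11, "jaw": 255}])

```text
clock: 22.87
position: [0.5781, 0.1855, 0.207]
ee_rot: [0.002, -0.702, 0.713, -0.001]
ft_force: [0.9, 0.2, -1.2]
grip_width: 0.277
```

>>> move_arm(increments=[{"offset": [0, 0.01, 0], "yaw": 0, "jaw": 255}, {"offset": [0, 0.02, 0], "yaw": 0, "jaw": 255}, {"offset": [0, 0.02, 0], "yaw": 0, "jaw": 255}, {"offset": [0, 0.02, 0], "yaw": 0, "jaw": 255}, {"offset": [0, 0.02, 0], "yaw": 0, "jaw": 255}])

```text
clock: 23.28
position: [0.5784, 0.1834, 0.1867]
ee_rot: [0.001, -0.701, 0.713, -0.0]
ft_force: [-0.6, 0.4, -1.1]
grip_width: 0.277
```

```bash
python3 - <<'E'
from h import *
goto(580,182.6,155,-90)
zt=manip.get_obs()["position"][2]-.0006
for n,x0 in [("wrist",.597),("scene",.595)]:
    c=cam(n,n+"9");P=cloud(c);print(n)
    edges(P,x0,.65,.13,.24,zt-.004,zt+.006)
    edges(P,x0,.65,.13,.24,.134,.142)
E
```

```text
t 23.28 p [0.5784 0.1834 0.1867] F [-0.6  0.4 -1.1] w 0.277
toolR
 [[-1.     -0.0015  0.0016]
 [-0.0016 -0.0162 -0.9999]
 [ 0.0015 -0.9999  0.0162]]
j7 -2.11 jaw now -89.91 offset [-0.0016  0.0317  0.0003] yaw 0.09 (alt -179.9 )
wrist
xmax 610.4 610.3 slope [-0.0879 -0.0138] z 186.5 [(597, 163.2, 204.6), (602, 162.7, 204.9), (607, 163.0, 204.8)]
xmax 612.1 611.9 slope [-0.0861  0.0015] z 138.2 [(597, 161.4, 204.1), (602, 161.6, 203.8), (607, 161.9, 204.5)]
scene
xmax 612.9 612.8 slope [-0.1277 -0.0268] z 187.4 [(595, 163.3, 201.6), (600, 161.4, 199.5), (605, 162.2, 202.7), (610, 162.5, 200.4)]
xmax 614.0 613.9 slope [-0.0925  0.005 ] z 138.8 [(595, 160.1, 202.3), (600, 160.5, 199.8), (605, 163.3, 200.1), (610, 161.3, 200.6)]
```

View pics/wrist9.png

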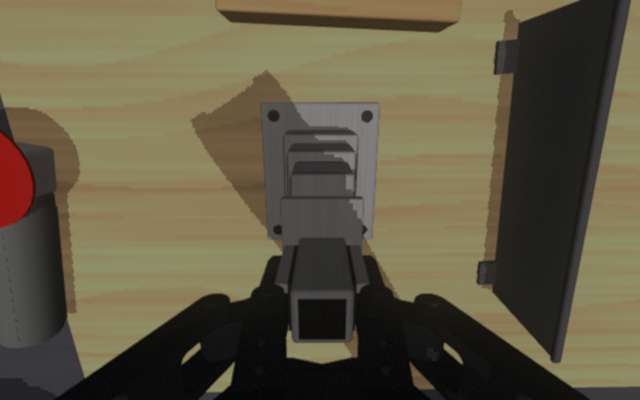

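>>> move_arm(increments=[{"offset": [-0.001, 0.01, 0.0004], "yaw": 0, "jaw": 255}, {"offset": [-0.0011, 0.02, 0.0004], "yaw": 0, "jaw": 255}, {"offset": [-0.0011, 0.028, 0.0004], "yaw": 0, "jaw": 255}, {"offset": [-0.0011, 0.032, 0.0004], "yaw": 0, "jaw": 255}, {"offset": [-0.0011, 0.032, 0.0004], "yaw": 0, "jaw": 255}, {"offset": [-0.0011, 0.032, 0.0004], "yaw": 0, "jaw": 255}, {"offset": [-0.0011, 0.032, 0.0004], "yaw": 0, "jaw": 255}, {"offset": [-0.0011, 0.032, 0.0004], "yaw": 0, "jaw": 255}])

```text
clock: 24.05
position: [0.5799, 0.1834, 0.1559]
ee_rot: [0.001, -0.702, 0.712, -0.001]
ft_force: [0.4, -0.5, -1.0]
grip_width: 0.275
```

```bash
cat > chk.py <<'E'
from h import *
goto(580,182.6,155,-90)
zt=manip.get_obs()["position"][2]-.0004
for n,x0 in [("wrist",.597),("scene",.595)]:
    c=cam(n);P=cloud(c);print(n)
    edges(P,x0,.65,.13,.24,zt-.003,zt+.006)
    edges(P,x0,.65,.13,.24,.134,.142)
    print("cap plate angle");rect(P[:, :],.62,.182,.03,zt-.003,zt+.004)
state()
E
python3 chk.py
```

```text
t 24.05 p [0.5799 0.1834 0.1559] F [ 0.4 -0.5 -1. ] w 0.275
toolR
 [[-1.000e+00  5.000e-04  2.300e-03]
 [-2.300e-03 -1.530e-02 -9.999e-01]
 [-5.000e-04 -9.999e-01  1.530e-02]]
j7 -2.12 jaw now -89.87 offset [-0.0001  0.0009  0.0008] yaw 0.13 (alt -179.9 )
wrist
xmax 612.0 611.8 slope [-0.0403 -0.0125] z 155.8 [(597, 163.1, 204.7), (602, 163.2, 205.0), (607, 162.8, 204.8)]
xmax 612.1 612.0 slope [-0.7081  0.0014] z 137.8 [(607, 161.2, 204.3), (612, 166.1, 200.0)]
cap plate angle
rect c 601.3 183.9 size 42.2 21.3 long-axis deg -89.9 n 3030 zmed 155.8
scene
xmax 613.3 613.2 slope [-0.0502  0.0002] z 156.5 [(595, 160.9, 202.5), (600, 161.2, 202.8), (605, 162.1, 201.3), (610, 162.3, 200.9)]
xmax 614.3 614.1 slope [-0.1732 -0.0248] z 138.3 [(601, 160.5, 199.8), (606, 161.5, 200.7), (611, 161.3, 201.0)]
cap plate angle
rect c 601.9 182.0 size 41.5 22.5 long-axis deg 89.5 n 116 zmed 156.4
t 24.15 p [0.5799 0.1833 0.1558] F [-0.   0.1 -1.7] w 0.277
toolR
 [[-1.000e+00  4.000e-04  2.200e-03]
 [-2.200e-03 -1.540e-02 -9.999e-01]
 [-4.000e-04 -9.999e-01  1.540e-02]]
```

>>> move_arm(increments=[{"offset": [-0.0004, 0.0013, 0.001], "yaw": 0, "jaw": 255}, {"offset": [-0.0004, 0.0013, 0.001], "yaw": 0, "jaw": 255}, {"offset": [-0.0004, 0.0013, 0.001], "yaw": 0, "jaw": 255}, {"offset": [-0.0004, 0.0013, 0.001], "yaw": 0, "jaw": 255}, {"offset": [-0.0004, 0.0013, 0.001], "yaw": 0, "jaw": 255}, {"offset": [-0.0004, 0.0013, 0.001], "yaw": 0, "jaw": 255}])

```text
clock: 24.65
position: [0.5803, 0.1823, 0.1545]
ee_rot: [0.001, -0.702, 0.713, -0.001]
ft_force: [1.0, 0.0, -1.9]
grip_width: 0.277
```

```bash
python3 chk.py; python3 -c "
from h import *
c=cam('scene');cv2.imwrite('pics/fin.png',cv2.resize(c['pixels'][100:300,130:400,::-1],None,fx=2.8,fy=2.8))"
```

```text
t 24.65 p [0.5803 0.1823 0.1545] F [ 1.   0.  -1.9] w 0.277
toolR
 [[-1.000e+00  4.000e-04  2.200e-03]
 [-2.200e-03 -1.540e-02 -9.999e-01]
 [-4.000e-04 -9.999e-01  1.540e-02]]
j7 -2.12 jaw now -89.87 offset [ 0.0003 -0.0005 -0.0003] yaw 0.13 (alt -179.9 )
wrist
xmax 612.5 612.2 slope [-0.0434 -0.013 ] z 154.4 [(597, 161.9, 203.5), (602, 162.1, 203.9), (607, 161.9, 203.8), (612, 164.0, 203.0)]
xmax 612.1 612.1 slope [-1.0625  0.0024] z 137.5 [(608, 161.6, 204.2)]
cap plate angle
rect c 601.7 182.9 size 42.0 21.5 long-axis deg 89.4 n 3066 zmed 154.5
scene
xmax 615.0 614.5 slope [-0.0832  0.008 ] z 155.1 [(595, 160.9, 199.8), (600, 161.6, 200.4), (605, 159.9, 201.0), (610, 160.3, 201.2)]
xmax 614.0 613.9 slope [-0.2033 -0.0056] z 138.4 [(600, 160.5, 202.3), (605, 160.9, 200.1), (610, 161.2, 200.7)]
cap plate angle
rect c 602.3 180.0 size 41.0 24.2 long-axis deg -86.4 n 124 zmed 155.1
t 24.75 p [0.5803 0.1823 0.1545] F [ 0.2 -0.5 -2.1] w 0.272
toolR
 [[-1.000e+00  4.000e-04  2.300e-03]
 [-2.300e-03 -1.540e-02 -9.999e-01]
 [-3.000e-04 -9.999e-01  1.540e-02]]
```

View pics/fin.png

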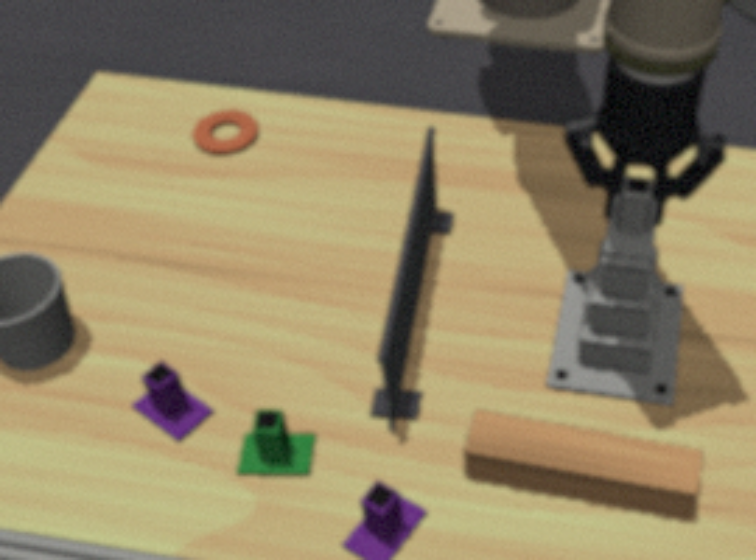

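Everything is aligned: the cap is within 0.5 mm of the small box in plan, with a gap of about 10 mm. Handing in.

```bash
python3 -c "
from workcell import manip
print(manip.hand_in())"
```

```text
the job is handed in; nothing more can be done
None
```

The pedestal is built as asked and handed in at about 25 s. The gripper still holds the cap about a centimetre above the small box.

**Placing (last camera checks):**
- **Big box:** within about 0.5 mm of the foot's centre, square to about 0.1°.
- **Small box:** within about 1 mm of the big box's centre, square to about 0.4°.
- **Cap:** its edges are within about 0.5 mm of the small box (the scene camera puts them up to 1 mm off). The gap is about 10 mm, and the only load on the wrist is the cap's weight.

**Guard and bystanders:** every crossing cleared the guard by at least 7 cm. In the last picture the guard, timber, ring and pot look undisturbed. The grinder was outside that crop, but the arm never worked near it.

**What did not go cleanly:**
- **First grasp missed:** the fingers closed on top of the big box, pressing with about 60 N at the wrist. The real fingertips sit about 23 mm farther back than `manip.tcp_to_tips` says. I corrected the depth from the wrist camera, and the box had not moved noticeably.
- **Slight tilt:** the tool kept a tilt of just under 1° after that. The cap is therefore out of level by about 0.8°, or roughly 0.6 mm across its 42 mm width. I left it because the moves offer no way to correct tilt.
- **Camera disagreement:** the scene and wrist cameras differ by about 2 mm in absolute position, so I centred each part relative to the one below it.

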